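# Close and bolt the split-lid lunch box under the pipe rail

### The job

Close the lunch box: fold the plain lid leaf flat down first, then fold the leaf with the overlapping lip flat down over it, and only then slide the bolt on top fully home into its keeper. Fold the leaves gently, without slamming, do not knock the pipe rail above, and leave the other things on the ledge where they are.

Things in the scene. Friction and masses are not known exactly. Their poses are not given: they have to be found in the camera images.
- lunchbox: White hard-plastic lunch box fixed to the ledge, 150 (x) x 200 (y) x 75 mm high, with a split lid: two leaves hinged along box x, both standing open, leaning outwards. Origin: centre of its underside; x away from the robot, y left, z up. The leaf hinges are stiff (about 0.1 N m): a leaf stays where it is left, must be pushed down to its stop, and does not spring back.
- plain_leaf (a joint): Angle of the plain leaf (150 x 98 mm, 6 mm thick), hinged on the right rim (box y = -100, z = 75 mm): 0 = closed flat (stop), 1.57 = upright, up to 2.2 = leaning outwards. Outer face at box z = 81 mm when closed; at its middle (box x within 17 mm, 47 to 63 mm from the hinge) stands the steel keeper for the bolt, a bridge 19 mm high.
- plain_edge (a point): Middle of the plain leaf's free edge, outer (upper) face, 98 mm from its hinge line.
- lip_leaf (a joint): Angle of the lip leaf (150 mm wide, 6 mm thick), hinged on the left rim (box y = +100, z = 75 mm): 0 = closed flat (stop), 1.57 = upright, more = leaning outwards. At 86 to 120 mm from the hinge it has a lip, 6 mm higher, that lies over the plain leaf's edge when both are closed. Along the middle of its outer face (box x within 17 mm) run the steel track and bolt; the rest is bare.
- lip_edge (a point): Middle of the lip leaf's free edge, upper face of the lip, 120 mm from its hinge line.
- bolt (a joint): Travel of the sliding bolt on the lip leaf, in m: 0 = drawn back, 0.035 = fully home (stop) with its tip through the keeper. It slides away from the lip leaf's hinge, i.e. towards box -y when the leaf is closed; friction about 1.5 N.
- bolt_grip (a point): Centre of the top of the bolt's grip, an upright steel fin 26 mm (box x) x 14 mm (box y), 28 mm high above the flat bolt bar. With the leaf closed and the bolt drawn back it is at box x = 0, y = +74, z = 122 mm; the fin is free to take or push from box z = 95 mm up to 122 mm.
- rail: Fixed pipe rail over the lunch box: pipe of 26 mm diameter along its y, centre line 260 mm above the ledge, posts at y = +-340 mm; ladles hang at y = +-295 mm down to z = 85 mm. Origin on the ledge below mid-pipe. The pipe is right above the bolt's grip or up to 15 mm nearer the robot: a gripper pointing straight down there would strike it; lean the hand back to the robot by 30 to 45 degrees.
- rail_mid (a point): Middle of the pipe's centre line, 260 mm above the ledge.
- cup: Blue plastic cup, 72 mm across, 95 mm high, loose. Origin: centre of the underside. Bystander, at the left, right or far side of the box.
- pot: Small white ceramic pot with a cork stopper, 76 mm across, 96 mm high, loose. Origin: underside. Bystander at another side of the box.
- tin: Closed steel tin, 68 mm across, 70 mm high, loose. Origin: underside. Bystander at another side of the box.
- fork: Steel fork 187 mm long along its y, 5 mm thick, lying loose in front of the box. Bystander.
- fan: Folded plastic fan, 200 mm long along its y, 24 x 16 mm, lying loose in front of the box. Bystander.

How it is judged (in metres and radians):
On the way, in this order (a step that is already met when the one before it is completed fails the run):
1. the plain leaf is folded flat (within 0.05 rad) while the lip leaf still stands open (over 0.7 rad) (value of joint plain_leaf below 0.05 rad and value of joint lip_leaf above 0.7 rad), for 0.2 s.
2. the lip leaf is folded flat over it (both within 0.05 rad), the bolt still drawn back (under 20 mm) (value of joint each of plain_leaf, lip_leaf below 0.05 rad and value of joint bolt below 0.02 m), for 0.2 s.
3. the bolt is slid home (over 31 of 35 mm) with both leaves flat (value of joint each of plain_leaf, lip_leaf below 0.05 rad and value of joint bolt above 0.031 m), for 0.2 s.
At the end, for the whole second after the job is handed in: Both leaves lie flat (within 0.05 rad of closed), the bolt is home (at least 31 of its 35 mm), nothing moves any more (all of step 3 and velocity of joint plain_leaf between -0.02 and 0.02 rad/s and velocity of joint lip_leaf between -0.02 and 0.02 rad/s and velocity of joint bolt between -0.02 and 0.02 m/s); the robot touches nothing.
It fails at once if a leaf is slammed (closing faster than 4 rad/s) (velocity of joint any of plain_leaf, lip_leaf below -4 rad/s).
It fails at once if the pipe rail is knocked (over 15 N) (contact force between rail and anything else above 15 N).
It fails at once if a bystander is moved by more than 20 mm (distance of any of cup, pot, tin, fork, fan from where it was at the start of the episode above 0.02 m).
It also fails if it takes over 64 s, if anything falls off the work surface, if the arm or the gripper's body presses on something with over 40 N, if the wrist force passes 120 N, or if a joint passes its speed limit or range.

### The arm

A 6-joint arm with a two-finger parallel gripper is mounted at the origin on the work surface. World frame = base frame: x ahead of the robot, y to its left, z up, the work surface at z = 0. Lengths are in mm, angles in degrees, forces in N, time in s.
With the tool pointing down it reaches from about 350 to 725 mm from the base axis. Payload 4.3 kg.
Tool frame: the origin (TCP) lies at the very end of the fingers, on their centre line; the grasp point (between the pads) lies 19 mm behind it; y points along the fingers, z is the direction in which the jaws open and shut, and the axes are right-handed (so a half turn about y gives the same grasp; the last joint's range is limited). The gripper opens to 85 mm and grips with 20 to 120 N. Pads are 22 mm wide; open, the fingers measure 114 mm over their backs; the gripper's body (76 mm by 85 mm) begins 54 mm behind the grasp point. The pads swing forward as they close: fully open they stand 13 mm farther back than shut.
Start: joints at [-71.35, 21.618, 4.641, 73.018, 0, 83.68], TCP at [242.744, -521.292, 199.929] pointing down, gripper open.
Joint ranges: [-156.06, 156.06], [-48.1, 94.91], [-58.44, 69.94], [-101.28, 121.22], [-78.64, 73.56], [-180, 180]. Speed limits (degrees/s): [147.25, 147.25, 180, 180, 180, 180].

### API

Orientations are given as [roll, pitch, yaw] about the fixed x, y, z axes, in that order (R = Rz(yaw) Ry(pitch) Rx(roll)).
In Python, from station import robot, viewer, silhouettes, spot_point gives the robot as it stands. The module is installed in compiled form; this text tells all that it offers.
- The arm moves only by the tool carry_out, never from a script. Its arguments are lists of equal length, an entry for each row: "linear": the shift along the tool's x, y, z in m, a list of three; "roll": the turn about the tool's y in degrees; "fingers": the closure, from 0 (fully open) to 1 (shut). A call has 1 to 10 rows; each row shifts and turns the pose as measured when the row begins, along the tool's axes as they then stand; what a row does not reach is not made up. A row lasts 1/10 s, in which the tool goes at most 50 mm and 8.59 degrees, less where a joint would pass 70% of its speed; a pose out of reach is approached as far as the arm can. A call is refused whole if a number of a shift passes 0.05 or a number of a turn 8.59, either way. A call with a gripper value outside its range is refused whole. The fingers move at their own pace and stop on an object; "newtons" is the grip in N (left out, the last holds). Time passes only in rows, so rows that do not move let the fingers close. It gives the time, the measured TCP pose, the force and the opening at its end, in the units of the state.
- robot.read_state(): the state, without advancing time (a new reading comes with each control period).
- viewer.grab_frame(name): name is "side" or "top"; returns (picture, depth): 400x640x3 uint8, red, green, blue; 400x640 float32, mm along the optical axis (not along the pixel's ray), 0 where there is no reading.
- viewer.camera_info(name): a dict with "fx", "fy", "cx", "cy" (pixels), "rvec" (rotation vector, rad) and "tvec" (3), from world to camera coordinates, as OpenCV has them. Camera axes: x right, y down, z forward; pixel columns grow to the right and rows downward; lengths in mm; the calibration is good to about 2 mm. A picture is of the moment at which its call begins. camera_info takes no time and is no camera call.
- robot.hand_in(): hands the job in, once; it reports no verdict.
Trained networks look in the newest picture that a camera, given by its name, has taken for a name from the list of things; names that differ only in an ending like _2 or _b are one class to them, and where a whole thing is asked for, a point or a joint stands for the part that bears it (a point fixed in the world has none). Each returns a list of dicts, best first, with "confidence" (0 to 1); they miss things now and then, are a little off and sometimes report something else, mostly with a low value. They report only what shows in the picture. A call takes as long as a camera call.
- silhouettes(target, camera): "pixels" (400x640 bool, what is visible of it) and "at" ([column, row] in pixels, amid what is visible of it).
- spot_point(target, camera): "at" ([column, row] in pixels: a listed point, or the origin of a listed thing).
The state is a dict: "time": time; "qpos": joint angles; "dq": joint speeds; "tau": joint torques, N m; "tool_pos": TCP position; "tool_rot": TCP orientation; "contact_force": force on the tool from outside, world axes, zero at the start; "wrist_torque": the same for the moment, N m; "grip_width": finger opening in mm.
Only numpy, scipy, OpenCV 4.12 (cv2) and the standard library are available. Lean on these libraries where they do the work, as an engineer would, in place of code of your own. Each camera call takes 0.05 s, during which the arm holds its last target.

## Working session

There is one attempt and no reset: what is moved stays moved. The work goes in short steps, Python scripts to look and compute and a tool call to move; the robot and the scene stay as the last step left them, time stands still between calls to the robot, and variables do not carry over. Pictures are saved under pics/ and viewed, and the job is handed in when it is done.

Besides the shell and the picture viewer there is one more tool, called after "Call:" as name(argument=value, ...), one argument or row to a line, values as JSON. carry_out: Moves the arm, as the interface text tells. Its arguments: {"type":"object","properties":{"linear":{"type":"array","items":{"type":"array","items":{"type":"number"}}},"roll":{"type":"array","items":{"type":"number"}},"fingers":{"type":"array","items":{"type":"number"}},"newtons":{"type":"number"}},"required":["linear","roll","fingers"]}

```bash
ls; mkdir -p pics
cat > h.py <<'E'
import numpy as np, cv2
from station import robot, viewer, silhouettes, spot_point
def cam(n):
    i=viewer.camera_info(n); R=cv2.Rodrigues(np.array(i['rvec'],float))[0]; t=np.array(i['tvec'],float).ravel()
    return i,R,t
def unproj(n,uv,z):
    i,R,t=cam(n); uv=np.atleast_2d(uv); z=np.atleast_1d(z)
    p=np.stack([(uv[:,0]-i['cx'])/i['fx']*z,(uv[:,1]-i['cy'])/i['fy']*z,z],1)
    return (p-t)@R
def proj(n,P):
    i,R,t=cam(n); p=np.atleast_2d(P)@R.T+t
    return np.stack([p[:,0]/p[:,2]*i['fx']+i['cx'],p[:,1]/p[:,2]*i['fy']+i['cy']],1)
def cloud(n,D):
    v,u=np.nonzero(D>0)
    return unproj(n,np.stack([u,v],1),D[v,u]),u,v
E
python3 - <<'E'
from h import *
s=robot.read_state(); print(s)
for n in ("side","top"):
    p,d=viewer.grab_frame(n); cv2.imwrite(f"pics/{n}0.png",p[:,:,::-1]); np.save(f"{n}_d.npy",d)
    i,R,t=cam(n); print(n,i['fx'],-R.T@t,R[2])
    for k in ["rail_mid","plain_edge","lip_edge","bolt_grip","lunchbox","cup","pot","tin","fork","fan","rail"]:
        for r in spot_point(k,n)[:2]:
            u,v=np.round(r['at']).astype(int); z=d[v,u] if 0<=v<400 and 0<=u<640 else 0
            print(k,np.round(r['at'],1),round(r['confidence'],2),z,np.round(unproj(n,r['at'],z)[0],1))
E
```

```text
pics
{'time': 0.0, 'qpos': array([-7.13514468e+01,  2.16635815e+01,  4.56404279e+00,  7.30172481e+01,
       -1.73210777e-03,  8.36796933e+01]), 'dq': array([ 0.15288381,  0.08837814,  0.04682958,  0.0169481 , -0.0194121 ,
       -0.01133164]), 'tau': array([-6.75145438e-04, -4.63608956e+01,  2.69872624e+01,  2.07993767e-02,
       -2.40152031e-04,  7.50086233e-07]), 'tool_pos': array([ 242.4867799 , -520.59296366,  198.95164081]), 'tool_rot': array([-9.01162676e+01,  1.11350675e-02, -1.55031150e+02]), 'contact_force': array([ 1.05233671,  0.30227886, -0.6862596 ]), 'wrist_torque': array([-0.03506974, -0.00028859, -0.03734999]), 'grip_width': 85.27021445282148}
side 469.0944490471426 [ 991.73606456 -388.77633862  904.78498262] [-0.42151773  0.45752049 -0.78294176]
rail_mid [297.9 164.1] 0.85 849.78284 [570.1  -2.1 272.4]
plain_edge [265.6 242.3] 0.81 868.5801 [ 596.3 -116.2  167.6]
lip_edge [333.3 142.8] 0.57 991.56274 [529.4 139.3 195.8]
bolt_grip [305.2 238.8] 0.21 1012.8943 [588.4  -7.7  50.9]
lunchbox [303.2 241. ] 0.69 1006.8792 [590.3 -15.6  53. ]
cup [254.8 315.2] 0.77 876.947
[... 253 characters left out ...]
1248725 [ 544.44413961   52.29391097 1107.20279472] [ 0.0565712  -0.03165585 -0.99789659]
plain_edge [384.2 200.1] 0.75 843.1439 [ 585.2 -102.4  269.5]
lip_edge [277.9 229.8] 0.64 828.63965 [525.5 122.9 273.5]
lip_edge [307.2 279.4] 0.52 1086.0896 [383.   66.2   9.2]
lunchbox [328.1 211.8] 0.93 834.5782 [561.8  17.4 273. ]
cup [394.9 194.8] 0.8 842.36 [ 596.1 -125.1  271.6]
pot [309.1 159.6] 0.69 1036.673 [702.9  57.   77.2]
tin [279.1 229.5] 0.61 831.3519 [526.1 120.6 270.9]
tin [253.7 221.1] 0.56 1027.3906 [544.3 202.3  72.9]
fork [307.2 276.2] 0.94 1089.4413 [391.3  66.2   6.3]
fork [390.2 254.9] 0.25 1091.5254 [ 446.5 -162.8   14.6]
fan [390.8 255.2] 0.89 1092.1962 [ 445.6 -164.6   14. ]
```

View pics/side0.png

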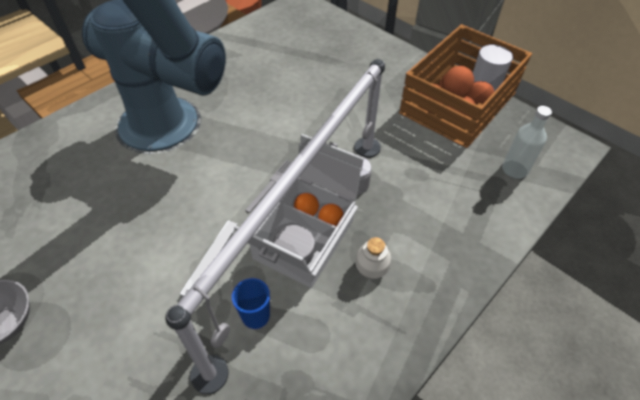

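View pics/top0.png

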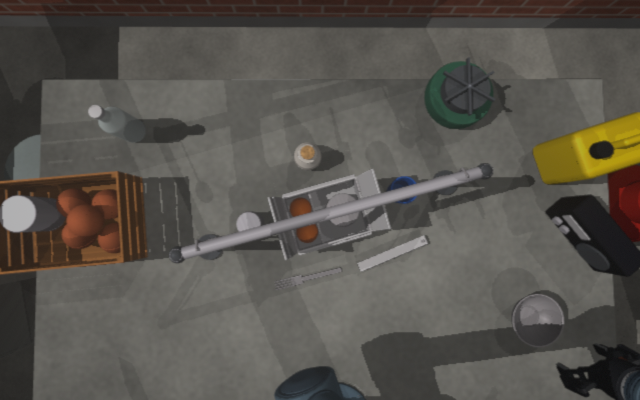

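The side view shows the box at about (300,230), with the cup at (252,303), the pot at (374,258) and the rail crossing above. The top view shows the box at (330,215), turned by about 15°. The tin is at (249,223), with the fork and fan in front. Next I'll measure from depth.

```bash
cat > m.py <<'E'
from h import *
import sys
D={n:np.load(f"{n}_d.npy") for n in("side","top")}
for n in D:
    P,u,v=cloud(n,D[n])
    # rail top surface
    m=(P[:,2]>262)&(P[:,2]<285)&(P[:,0]>400)&(P[:,0]<720)&(abs(P[:,1])<420)
    Q=P[m][:,:2]; c=Q.mean(0); U=np.linalg.svd(Q-c)[2][0]; U*=np.sign(U[1]); 
    tt=(Q-c)@U; print(n,'rail',m.sum(),'yaw',np.degrees(np.arctan2(-U[0],U[1])),'ends',c+U*tt.min(),c+U*tt.max(),'mid',c+U*(tt.min()+tt.max())/2, P[m][:,2].max())
    for k in ["lunchbox","plain_leaf","lip_leaf","bolt","plain_edge"]:
        pass
E
python3 m.py
python3 - <<'E'
from h import *
for n in("side","top"):
    p,d=viewer.grab_frame(n); out=p.copy()
    r={}
    for k in ["lunchbox","plain_leaf","lip_leaf","bolt","cup","pot","tin","fork","fan"]:
        s=silhouettes(k,n)
        if s: 
            m=s[0]['pixels']; r[k]=m; P,u,v=cloud(n,np.where(m,d,0)); print(n,k,round(s[0]['confidence'],2),m.sum(),np.round(s[0]['at']),np.round(np.percentile(P,[2,50,98],axis=0)).tolist() if len(P) else '')
    np.savez(f"sil_{n}.npz",**r)
    a,b=((200,120) if n=='side' else (230,130))
    c=p[b:b+180,a:a+220,::-1]; cv2.imwrite(f"pics/z_{n}.png",cv2.resize(c,None,fx=3.4,fy=3.3,interpolation=2)[:600,:800])
E
```

```text
side rail 4810 yaw 14.57282965719832 ends [ 657.63477054 -340.68256613] [479.13080276 345.93938372] mid [568.38278665   2.6284088 ] 281.6603145736693
top rail 4077 yaw 14.498653314737078 ends [ 651.00999343 -337.10087005] [472.78587912 352.10747331] mid [561.89793628   7.50330163] 280.7806224433698
side lunchbox 0.56 9282 [311. 218.] [[472.0, -115.0, 4.0], [566.0, 45.0, 60.0], [658.0, 139.0, 190.0]]
side plain_leaf 0.71 908 [276. 254.] [[514.0, -131.0, 34.0], [609.0, -104.0, 130.0], [667.0, -53.0, 171.0]]
side lip_leaf 0.76 2445 [333. 171.] [[464.0, 92.0, 77.0], [548.0, 122.0, 140.0], [604.0, 146.0, 195.0]]
side cup 0.75 1602 [253. 301.] [[589.0, -221.0, 2.0], [613.0, -185.0, 60.0], [657.0, -155.0, 98.0]]
side pot 0.61 1096 [372. 257.] [[695.0, 25.0, 27.0], [731.0, 46.0, 65.0], [758.0, 78.0, 98.0]]
side tin 0.53 287 [364. 176.] [[546.0, 195.0, 8.0], [568.0, 212.0, 57.0], [574.0, 242.0, 73.0]]
side fork 0.94 365 [271. 186.] [[362.0, -23.0, 0.0], [390.0, 62.0, 6.0], [412.0, 148.0, 10.0]]
side fan 0.64 736 [211. 254.] [[414.0, -261.0, 9.0], [450.0, -156.0, 17.0], [485.0, -81.0, 20.0]]
top lunchbox 0.73 5425 [327. 206.] [[469.0, -118.0, 1.0], [562.0, 7.0, 59.0], [654.0, 138.0, 191.0]]
top plain_leaf 0.73 910 [369. 194.] [[523.0, -127.0, 78.0], [607.0, -98.0, 129.0], [661.0, -68.0, 169.0]]
top lip_leaf 0.74 712 [284. 232.] [[464.0, 96.0, 77.0], [516.0, 122.0, 167.0], [598.0, 148.0, 195.0]]
top cup 0.87 316 [402. 184.] [[588.0, -212.0, 2.0], [640.0, -192.0, 68.0], [653.0, -151.0, 98.0]]
top pot 0.74 723 [391. 255.] [[412.0, -257.0, -1.0], [452.0, -166.0, 15.0], [492.0, -76.0, 20.0]]
top tin 0.66 410 [250. 221.] [[524.0, 186.0, 2.0], [547.0, 218.0, 70.0], [569.0, 261.0, 74.0]]
top fork 0.63 327 [298. 278.] [[366.0, -19.0, -1.0], [386.0, 89.0, 5.0], [409.0, 147.0, 9.0]]
top fan 0.76 624 [390. 257.] [[413.0, -253.0, 10.0], [450.0, -162.0, 15.0], [489.0, -78.0, 20.0]]
```

View pics/z_side.png

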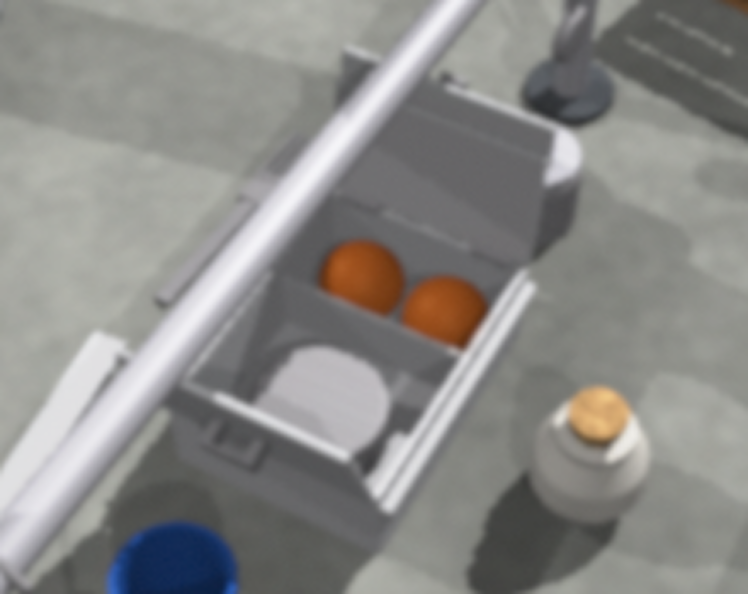

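View pics/z_top.png

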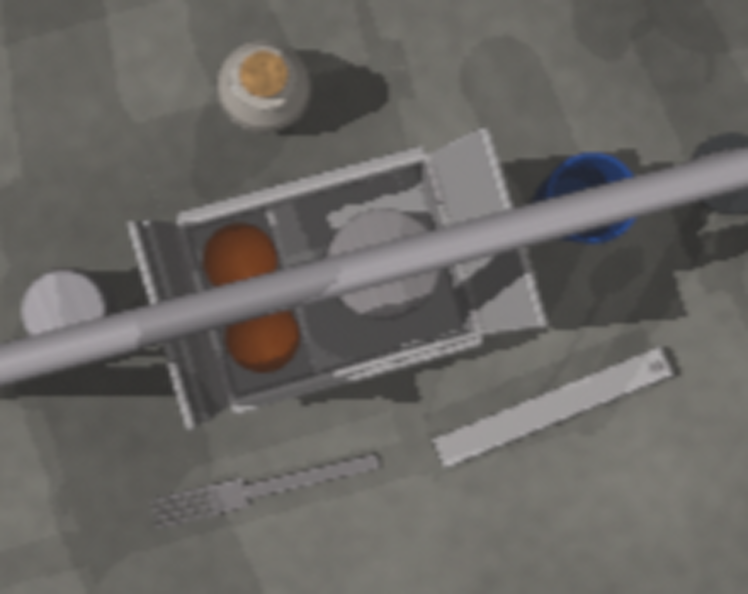

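```bash
cat > m2.py <<'E'
from h import *
for n in("side","top"):
    d=np.load(f"{n}_d.npy"); S=np.load(f"sil_{n}.npz")
    for k in("plain_leaf","lip_leaf"):
        P,u,v=cloud(n,np.where(S[k],d,0)); P=P[(P[:,2]>82)&(P[:,2]<225)&(abs(P[:,1])<170)]
        best=None; rng=np.random.default_rng(0)
        for _ in range(800):
            a=P[rng.choice(len(P),3,replace=False)]; nn=np.cross(a[1]-a[0],a[2]-a[0]); L=np.linalg.norm(nn)
            if L<200: continue
            nn/=L; q=abs((P-a[0])@nn)<2.0
            if best is None or q.sum()>best.sum(): best=q
        Q=P[best]; c=Q.mean(0); nn=np.linalg.svd(Q-c)[2][2]
        if nn[2]<0: nn=-nn
        h=np.array([nn[1],-nn[0]]);h*=np.sign(h[0]) # horizontal hinge dir (x)
        print(n,k,len(P),best.sum(),'n',nn.round(3),'c',c.round(1),'tilt',np.degrees(np.arccos(nn[2])),'yaw',np.degrees(np.arctan2(h[1],h[0])),'zrange',np.percentile(Q[:,2],[1,99]).round())
        ex=h/np.linalg.norm(h); e3=np.array([*ex,0]); print('   along-x range',np.percentile(Q@e3,[1,99]).round(1),' mid ', 'y75', )
    # box walls rim: points z 70..78
    P,u,v=cloud(n,d); y=np.radians(14.5); ex=np.array([np.cos(y),np.sin(y)]); ey=np.array([-np.sin(y),np.cos(y)])
    a=P[:,:2]@ex; b=P[:,:2]@ey
    m=(abs(P[:,2]-75)<3)&(abs(b+140)<130)&(abs(a-555)<110)
    print(n,'rim',m.sum(),'a',np.percentile(a[m],[0,2,50,98,100]).round(1),'b',np.percentile(b[m],[0,2,50,98,100]).round(1))
E
python3 m2.py
```

```text
side plain_leaf 765 555 n [-0.255  0.927  0.276] c [ 611.7 -102.4  135.6] tilt 73.97637219795466 yaw 15.41164012466308 zrange [ 83. 170.]
   along-x range [477.5 619.9]  mid  y75
side lip_leaf 2241 1446 n [ 0.259 -0.958  0.125] c [546.8 118.8 128.1] tilt 82.8255070851961 yaw 15.141584048412 zrange [ 83. 174.]
   along-x range [475.  619.6]  mid  y75
side rim 407 a [473.9 474.7 597.8 623.5 624.3] b [-236.  -225.6  -91.2  -27.5  -24. ]
top plain_leaf 834 789 n [-0.252  0.92   0.3  ] c [591.7 -98.9 130.1] tilt 72.54830524304778 yaw 15.332639731644955 zrange [ 84. 170.]
   along-x range [471.6 617. ]  mid  y75
top lip_leaf 648 388 n [ 0.254 -0.947  0.197] c [529.7 122.3 151.4] tilt 78.6149207933193 yaw 15.02468662283504 zrange [ 84. 195.]
   along-x range [474.  615.8]  mid  y75
top rim 313 a [470.1 471.1 530.  621.5 622.4] b [-230.1 -227.  -125.2  -27.3  -25.4]
```

```bash
cat > m3.py <<'E'
from h import *
y=np.radians(15.2); ex=np.array([np.cos(y),np.sin(y)]); ey=np.array([-np.sin(y),np.cos(y)])
for n in("side","top"):
    d=np.load(f"{n}_d.npy"); P,u,v=cloud(n,d); a=P[:,:2]@ex; b=P[:,:2]@ey; z=P[:,2]
    m=(abs(z-75)<4)&(abs(b+133)<92)&(abs(a-547)<110)
    print(n,'rim x',[np.percentile(a[m&s],[1,5,95,99]).round(1).tolist() for s in (a<500,a>590)], np.median(z[m]))
    for k,r in (('pl',(-240,-200)),('lip',(-60,-15))):
        for zl in range(70,200,12):
            q=(abs(z-zl)<6)&(b>r[0]-30)&(b<r[1]+30)&(abs(a-547)<80)
            if q.sum()>10: print('  ',k,zl,q.sum(),'b',np.percentile(b[q],[5,50,95]).round(1),'a',np.percentile(a[q],[1,99]).round(1))
    # rail: fit circle in cross-section
    q=(z>245)&(z<290)&(abs(b+130)<250)&(abs(a-547)<60)
    from scipy.optimize import least_squares
    A=np.c_[a[q],b[q],z[q]]
    f=lambda p: np.hypot(A[:,0]-p[0]-p[1]*(A[:,1]+133)/100,A[:,2]-p[2])-13
    s=least_squares(f,[545,0,260],loss='soft_l1'); print(n,'rail a',s.x, abs(s.fun).mean(), q.sum())
E
python3 m3.py
```

```text
side rim x [[472.5, 472.7, 475.6, 476.0], [613.3, 616.6, 621.2, 621.4]] 75.35109819265867
   pl 70 157 b [-232.7 -199.1 -171.9] a [473.  626.5]
   pl 82 101 b [-245.1 -241.8 -178.2] a [473.1 621.4]
   pl 94 54 b [-248.4 -246.9 -245.2] a [482.4 620.7]
   pl 106 53 b [-252.3 -250.4 -248.2] a [488.9 620.8]
   pl 118 75 b [-266.2 -254.5 -252.4] a [493.5 621. ]
   pl 130 117 b [-268.1 -259.3 -256.4] a [499.5 620.9]
   pl 142 65 b [-263.  -261.5 -259.6] a [504.8 620.9]
   pl 154 76 b [-267.  -265.3 -262.9] a [500.7 620.9]
   pl 166 224 b [-269.2 -267.3 -264.1] a [473.6 620.6]
   lip 70 454 b [-84.2 -49.1 -37.3] a [473.6 624.7]
   lip 82 304 b [-50.6 -35.3 -32.3] a [476.4 620.6]
   lip 94 220 b [-35.4 -33.  -30.7] a [484.8 619.6]
   lip 106 214 b [-33.8 -31.4 -29.4] a [489.2 619.8]
   lip 118 211 b [-32.3 -30.2 -27.9] a [495.2 620.4]
   lip 130 208 b [-31.  -28.6 -26.6] a [501.1 620.3]
   lip 142 213 b [-29.3 -26.9 -24.7] a [506. 620.]
   lip 154 205 b [-27.9 -25.4 -23.3] a [471.8 619.6]
   lip 166 276 b [-26.1 -23.7 -16.5] a [471.1 620.4]
   lip 178 286 b [-23.4 -17.  -14.7] a [472.8 620.1
[... 659 characters left out ...]
pl 166 175 b [-266.8 -262.7 -259.8] a [472.3 617.6]
   lip 70 224 b [-84.1 -66.9 -35.2] a [468.1 625.2]
   lip 82 98 b [-56.  -35.1 -32.1] a [470.9 618.8]
   lip 94 41 b [-32.1 -31.2 -30.4] a [474.  617.4]
   lip 106 43 b [-30.5 -29.7 -28.8] a [472.7 616.9]
   lip 118 41 b [-29.1 -28.3 -27.4] a [472.1 615.7]
   lip 130 46 b [-27.7 -26.8 -26. ] a [472.5 616.4]
   lip 142 48 b [-26.2 -25.4 -24.6] a [473.6 616. ]
   lip 154 48 b [-24.6 -23.9 -23. ] a [473.8 615.5]
   lip 166 129 b [-23.  -20.3 -15.5] a [472.2 615.8]
   lip 178 110 b [-21.2 -16.3 -14.1] a [472.  617.9]
   lip 190 166 b [-13.9 -11.1  -7.7] a [471.1 617.9]
top rail a [544.23663605   1.22824308 260.01431588] 0.8722136253862707 2876
```

```bash
cat >> h.py <<'E'
YAW=15.2; C=np.array([561.9,14.3])
_y=np.radians(YAW); EX=np.array([np.cos(_y),np.sin(_y)]); EY=np.array([-np.sin(_y),np.cos(_y)])
def b2w(x,y): return C+x*EX+y*EY
def st():
    from scipy.spatial.transform import Rotation as Ro
    s=robot.read_state(); p=np.array(s['tool_pos']); d=p[:2]-C
    R=Ro.from_euler('xyz',s['tool_rot'],degrees=True).as_matrix()
    print('t',round(s['time'],2),'box',np.round([d@EX,d@EY,p[2]],1),'rpy',np.round(s['tool_rot'],2),'F',np.round(s['contact_force'],1),'q',np.round(s['qpos'],1),'w',round(s['grip_width'],1))
    return s,p,R
def plan(x,y,z,yaw=None,n=10):
    """rows to reach box x,y, world z"""
    s,p,R=st(); T=np.array([*b2w(x,y),z]); d=(T-p)/n
    psi=s['tool_rot'][2]; dy=0 if yaw is None else ((yaw-psi+180)%360-180)/n
    for k in range(n):
        a=-np.radians(dy*k)  # roll about tool y
        from scipy.spatial.transform import Rotation as Ro
        Rk=R@Ro.from_rotvec([0,a,0]).as_matrix()
        print([float(q) for q in np.round(Rk.T@d/1000,4)],round(-dy,2))
E
python3 -c "
from h import *
plan(-90,-165,220,-74.8,10)"
```

```text
t 2.2 box [-448.4 -433.2  199.9] rpy [ -90.      0.   -155.03] F [-0.2 -0.2 -0.6] q [-71.4  21.6   4.6  73.    0.   83.7] w 85.6
[-0.0399, -0.002, -0.0203] -8.02
[-0.0423, -0.002, -0.0146] -8.02
[-0.0439, -0.002, -0.0085] -8.02
[-0.0447, -0.002, -0.0023] -8.02
[-0.0446, -0.002, 0.0039] -8.02
[-0.0436, -0.002, 0.0101] -8.02
[-0.0418, -0.002, 0.0161] -8.02
[-0.0391, -0.002, 0.0218] -8.02
[-0.0357, -0.002, 0.027] -8.02
[-0.0316, -0.002, 0.0317] -8.02
```

Call:
carry_out(
  linear=[
    [-0.04, -0.002, -0.02],
    [-0.042, -0.002, -0.0145],
    [-0.044, -0.002, -0.0085],
    [-0.0445, -0.002, -0.0025],
    [-0.0445, -0.002, 0.004],
    [-0.0435, -0.002, 0.01],
    [-0.042, -0.002, 0.016],
    [-0.039, -0.002, 0.022],
    [-0.0355, -0.002, 0.027],
    [-0.0315, -0.002, 0.0315],
  ],
  roll=[-8, -8, -8, -8, -8, -8, -8, -8, -8, -8],
  fingers=[0, 0, 0, 0, 0, 0, 0, 0, 0, 0],
)

```text
time: 3.2
tool_pos: [518.4, -157.5, 220.0]
tool_rot: [-89.9, -0.3, -72.5]
contact_force: [0.8, 0.1, -0.5]
grip_width: 85.6
```

```bash
python3 -c "
from h import *
plan(-90,-165,140,-74.8,6)
p,d=viewer.grab_frame('side'); cv2.imwrite('pics/s1.png',p[:,:,::-1])
p,d=viewer.grab_frame('top'); cv2.imwrite('pics/t1.png',p[:,:,::-1])
"
```

```text
t 3.2 box [ -87.  -154.4  220. ] rpy [-89.92  -0.31 -72.49] F [ 0.8  0.1 -0.5] q [-23.5  17.2   1.3  73.8  -0.2  49. ] w 85.6
[0.0017, 0.0133, -0.0006] 0.39
[0.0017, 0.0133, -0.0006] 0.39
[0.0017, 0.0133, -0.0006] 0.39
[0.0017, 0.0133, -0.0006] 0.39
[0.0017, 0.0133, -0.0005] 0.39
[0.0017, 0.0133, -0.0005] 0.39
```

View pics/s1.png

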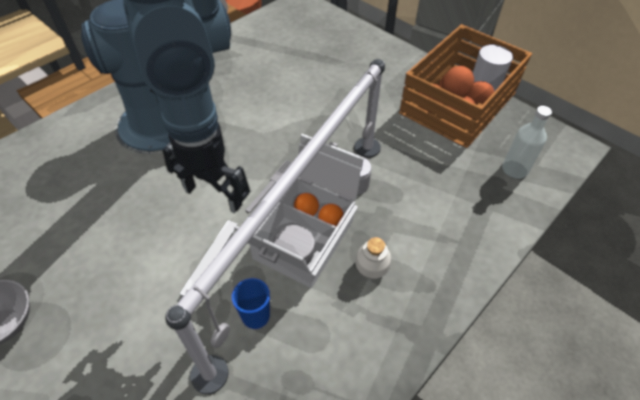

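View pics/t1.png

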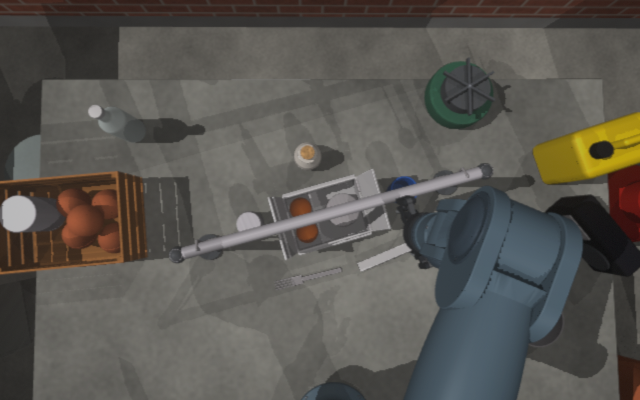

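The side view shows the gripper at (205,170) on the robot side of the pipe, with a blue wrist tube above it. I'll measure the hand's extent in box x against height, because that sets the pipe clearance.

Run:
```python
from h import *
s,p,R=st()
for n in('side','top'):
    pic,d=viewer.grab_frame(n); P,u,v=cloud(n,d)
    L=(P-p)@R  # tool frame
    m=(abs(L[:,0])<90)&(abs(L[:,2])<130)&(L[:,1]<20)&(P[:,2]>100)
    q=P[:,:2]-C; m&=(q@EX<-15)
    for y in range(0,-360,-15):
        k=m&(abs(L[:,1]-y)<7.5)
        if k.sum()>8: print(n,y,k.sum(),'x',np.percentile(L[k,0],[1,99]).round(),'z',np.percentile(L[k,2],[1,99]).round())
```

```text
t 3.3 box [ -84.6 -152.2  220. ] rpy [-89.81  -0.24 -72.32] F [-0.4 -1.1  0.6] q [-23.2  17.3   1.4  73.8  -0.1  49.1] w 85.7
side -45 39 x [-11.  43.] z [-47.  62.]
side -60 141 x [-11.  11.] z [-55.  57.]
side -75 133 x [-11.  11.] z [-55.  57.]
side -90 143 x [-7. 13.] z [-68.  67.]
side -105 341 x [-11.  17.] z [-72.  70.]
side -120 289 x [-10.  19.] z [-69.  70.]
side -135 381 x [-12.  19.] z [-68.  70.]
side -150 389 x [-12.  13.] z [-65.  69.]
side -165 245 x [-19.  37.] z [-17.  38.]
side -180 371 x [-21.  37.] z [-18.  38.]
side -195 400 x [-18.  37.] z [-17.  38.]
side -210 475 x [-25.  37.] z [-26.  37.]
side -225 346 x [-18.  36.] z [-16.  37.]
side -240 463 x [-22.  36.] z [-19.  38.]
side -255 509 x [-20.  35.] z [-24.  36.]
side -270 492 x [-18.  35.] z [-44.  36.]
side -285 482 x [-17.  34.] z [-16.  36.]
side -300 227 x [-9. 39.] z [-11.  42.]
side -315 390 x [ 1. 51.] z [ 9. 53.]
side -330 637 x [-5. 56.] z [ 5. 58.]
side -345 844 x [-5. 57.] z [-46.  58.]
top -45 55 x [-85.  88.] z [-48.  73.]
top -60 17 x [-12.  -3.] z [-55.  53.]
top -75 10 x [-12.   7.] z [-50.  45.]
top -90 89 x [-14.   3.] z [-72.  68.]
top -105 118 x [-18.  14.] z [-75.  70.]
top -120 76 x [-18.   9.] z [-74.  69.]
top -135 76 x [-13.  12.] z [-71.  67.]
top -150 208 x [-13.  11.] z [-70.  65.]
top -165 44 x [-38.   3.] z [-20.  35.]
top -180 74 x [-38.   3.] z [-28.  35.]
top -195 98 x [-38.   5.] z [-27.  35.]
top -210 130 x [-37.   7.] z [-24.  33.]
top -225 49 x [-37.   0.] z [-18.  34.]
top -240 130 x [-37.   8.] z [-15.  34.]
top -255 91 x [-35.   3.] z [-10.  32.]
top -270 84 x [-35.  -2.] z [-6. 32.]
top -285 31 x [-35. -11.] z [-0. 31.]
top -300 163 x [-38.  -9.] z [ 1. 34.]
top -330 35 x [-57.  -6.] z [-20.  54.]
top -345 270 x [-58.  -7.] z [-28.  54.]
```

Call:
carry_out(
  linear=[
    [0.002, 0.015, -0.001],
    [0.002, 0.015, -0.001],
    [0.002, 0.015, -0.001],
    [0.002, 0.015, 0],
    [0.002, 0.015, 0],
    [0, 0.005, 0],
  ],
  roll=[0.4, 0.4, 0.4, 0.4, 0.4, 0.4],
  fingers=[0, 0, 0, 0, 0, 0],
)

```text
time: 4.0
tool_pos: [513.6, -178.6, 138.4]
tool_rot: [-90.0, -0.5, -76.3]
contact_force: [0.5, 0.5, 0.5]
grip_width: 85.3
```

Run:
```python
from h import *
s,p,R=st()
pic,d=viewer.grab_frame('side'); c=pic.copy()
for y in(0,-13,-50,-90,-160):
  for z in(-57,0,57):
    uv=proj('side',p+R@np.array([0,y,z]))[0]
    cv2.circle(c,tuple(int(q) for q in uv),1,(255,0,0),-1)
cr=c[90:270,150:370,::-1]; cv2.imwrite('pics/s2.png',cv2.resize(cr,None,fx=3.4,fy=3.3,interpolation=0)[:600,:800])
P,u,v=cloud('side',d); 
q=P[:,:2]-C; bx=q@EX; by=q@EY
for z in range(100,200,8):
    k=(abs(P[:,2]-z)<4)&(bx<-14)&(bx>-170)&(by<-120)&(by>-200)
    if k.sum()>3: print(z,k.sum(),np.percentile(bx[k],[1,50,99]).round(),np.percentile(by[k],[1,50,99]).round())
```

```text
t 4.0 box [ -97.2 -173.5  138.4] rpy [-89.97  -0.51 -76.31] F [0.5 0.5 0.5] q [-25.6  19.1  -8.2  62.3  -0.4  50.7] w 85.3
100 11 [-26. -20. -14.] [-199. -192. -184.]
116 7 [-55. -47. -29.] [-122. -121. -120.]
124 7 [-46. -38. -24.] [-123. -123. -122.]
132 24 [-47. -16. -15.] [-143. -130. -124.]
140 13 [-45. -29. -17.] [-129. -127. -127.]
148 9 [-40. -30. -19.] [-131. -130. -129.]
156 9 [-36. -23. -15.] [-134. -133. -132.]
164 11 [-32. -24. -15.] [-136. -135. -134.]
172 21 [-29. -21. -14.] [-136. -133. -131.]
188 23 [-144. -140. -139.] [-182. -172. -161.]
196 34 [-146. -140.  -51.] [-186. -175. -163.]
```

View pics/s2.png

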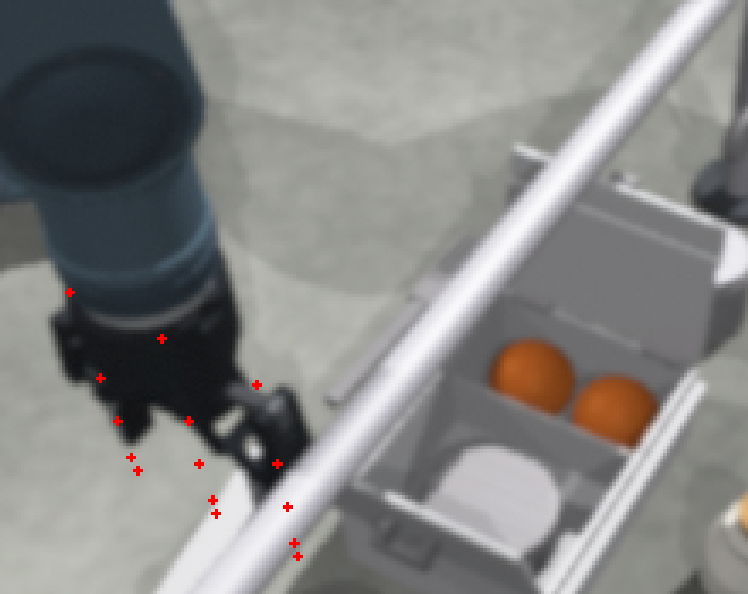

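Run:
```python
from h import *
s,p,R=st()
pic,d=viewer.grab_frame('side')
cr=pic[180:240,155:255,::-1]; cr=np.clip(cr.astype(float)*1.8,0,255).astype(np.uint8); cv2.imwrite('pics/s3.png',cv2.resize(cr,None,fx=8,fy=8,interpolation=0)[:600,:800])
for vv in range(196,236,2):
    row=[]
    for uu in range(166,250,4):
        z=d[vv,uu]; row.append('%4d'%(unproj('side',[uu,vv],z)[0][2]) if z>0 else '   .')
    print(vv,' '.join(row))
```

```text
t 4.05 box [ -97.3 -173.3  138.2] rpy [-89.99  -0.5  -76.31] F [-0.4  0.8  0. ] q [-25.6  19.1  -8.2  62.3  -0.4  50.7] w 85.6
196  254  263  313  327  331  333  334  332  332  329  325  320  311  301    0    0    0    0    0    0    2
198    2  256  239  323  326  328  330  330  326  325  320  316  308  298    2    4    2   -1    3    2    6
200    3  249  238  314  320  323  326  324  321  319  315  313  305  294    1   -1    0    1    0    1    1
202   -1  241  237  306  316  318  319  318  318  316  311  306  300  291    2    2    2    1    3    4    1
204    3  236  234  236  310  312  316  313  313  310  306  301  297  286  279    1    3    2    1    2    0
206    0    2    1  240  302  308  310  309  307  307  302  292  291  283  285    4    2    2    0    0    3
208    1    2    3  235  253  265  304  307  302  279  281  285  287  285  283  286  286  287    0    1    6
210    5    2    0  229  248  253  215  254  277  275  275  280  283  282  284  285  289  286    3    4    5
212   -1    2   -2    2  219  217  209  243  271  275  271  275  281  279  282  285  286  285    1   
[... 506 characters left out ...]
4  253  249  247  269  272  266  255    0  274
224    3    2    2    0    2    2    2    0    0    0    2  248  253  248    3  265  270  262  246  273  272
226    2    2    1    0    2    3    4    0    2    0    1    2  247  249  243  258  266  260  242  273  273
228    1    4    2   -1    3    1    0    1   -2    3    1    1    4  238  242  236  260  256  270  275  275
230    2    2    1    3    3    2    0    0    2    0    0    0    0    1  238  236  252  250  272  273  272
232    1    0    2   -1    0    0   -1    2    2    0    2    0    1    0  231  235    .  246  273  275  270
234    0    0    0    4    1    2    2    0    0    3    2    2    2   13  220  231  238  270  274  273  270
```

View pics/s3.png

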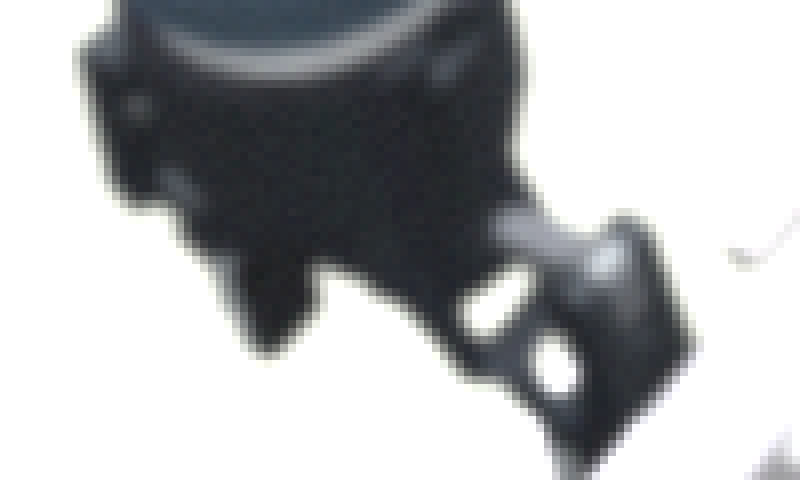

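Call:
carry_out(
  linear=[
    [0, 0.016, 0.002],
    [0, 0.016, 0.002],
    [-0.015, 0, 0],
    [-0.015, 0, 0],
    [-0.01, 0, 0],
    [-0.01, 0, 0],
  ],
  roll=[-0.8, -0.7, 0, 0, 0, 0],
  fingers=[0, 0, 0, 0, 0, 0],
)

```text
time: 4.7
tool_pos: [507.4, -131.3, 112.6]
tool_rot: [-89.5, -1.0, -75.1]
contact_force: [-0.1, -1.3, -0.2]
grip_width: 85.4
```

```bash
cat > look.py <<'E'
from h import *
import sys
st()
t=sys.argv[1]
for n,(a,b) in (('side',(190,100)),('top',(230,130))):
    p,d=viewer.grab_frame(n); np.save(f'{n}_l.npy',d)
    cv2.imwrite(f'pics/{n}_{t}.png',cv2.resize(p[b:b+170,a:a+200,::-1],None,fx=2,fy=2,interpolation=2))
a=cv2.imread(f'pics/side_{t}.png');b=cv2.imread(f'pics/top_{t}.png'); cv2.imwrite(f'pics/{t}.png',np.hstack([a,b]))
E
python3 look.py a1
```

```text
t 4.7 box [ -90.8 -126.2  112.6] rpy [-89.49  -1.01 -75.1 ] F [-0.1 -1.3 -0.2] q [-21.1  17.4 -14.7  56.9  -0.5  54. ] w 85.4
```

View pics/a1.png

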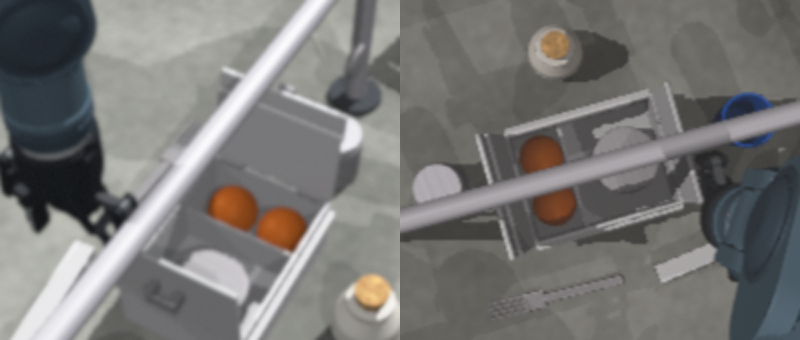

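Call:
carry_out(
  linear=[
    [-0.01, 0.001, 0],
    [-0.01, 0.001, 0],
    [-0.01, 0.001, 0],
    [-0.01, 0.003, 0],
    [-0.01, 0.003, 0],
    [-0.009, 0.006, 0],
    [-0.009, 0.006, 0],
  ],
  roll=[0, 0, 0, 0, 0, 0, 0],
  fingers=[0, 0, 0, 0, 0, 0, 0],
)

```text
time: 5.5
tool_pos: [489.1, -60.5, 89.5]
tool_rot: [-89.4, -1.0, -75.1]
contact_force: [-0.4, -0.6, -0.4]
grip_width: 85.2
```

```bash
python3 look.py a2
```

```text
t 5.5 box [-89.8 -53.1  89.5] rpy [-89.42  -1.03 -75.05] F [-0.4 -0.6 -0.4] q [-14.   15.1 -21.6  52.3  -0.6  61. ] w 85.2
```

View pics/a2.png

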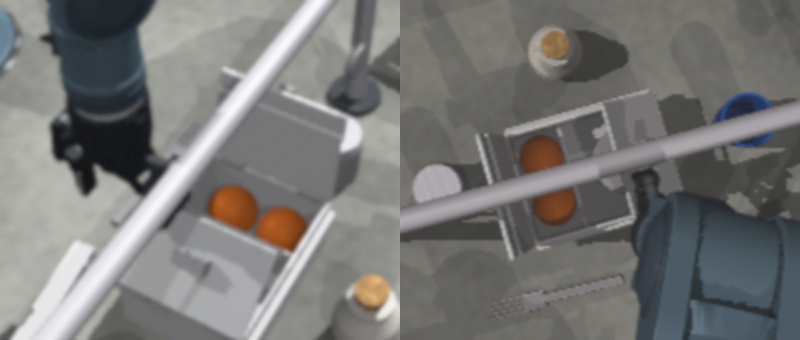

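Call:
carry_out(
  linear=[
    [-0.007, 0.007, 0],
    [-0.007, 0.007, 0],
    [-0.005, 0.009, 0],
    [-0.004, 0.009, 0],
    [-0.002, 0.009, 0],
  ],
  roll=[0, 0, 0, 0, 0],
  fingers=[0, 0, 0, 0, 0],
)

```text
time: 6.1
tool_pos: [482.5, -34.6, 44.8]
tool_rot: [-89.4, -1.0, -75.0]
contact_force: [0.0, 0.2, 0.8]
grip_width: 85.5
```

```bash
cat > leaf.py <<'E'
from h import *
st()
d0=None
for n in('top','side'):
    p,d=viewer.grab_frame(n); P,u,v=cloud(n,d); q=P[:,:2]-C; bx=q@EX; by=q@EY
    # plain leaf far part bx 25..72 and near part
    for lo,hi,nm in((25,70,'far'),(-72,-25,'near')):
        for s,name in ((1,'plain'),(-1,'lip')):
            r=[]
            for a,b in ((-95,-70),(-70,-45),(-45,-20),(-18,-5)):
                k=(bx>lo)&(bx<hi)&(s*by>a)&(s*by<b)&(P[:,2]<140)&(P[:,2]>40)
                r.append(round(float(np.median(P[k,2])),1) if k.sum()>8 else None)
            print(n,nm,name,r)
E
python3 leaf.py
```

```text
t 6.1 box [-89.4 -26.4  44.8] rpy [-89.44  -0.97 -74.99] F [0.  0.2 0.8] q [-11.2  16.8 -26.7  45.6  -0.6  63.8] w 85.5
top far plain [82.5, 85.8, 88.2, 89.8]
top far lip [56.9, 62.4, 53.6, None]
top near plain [82.8, 85.9, 86.4, 90.4]
top near lip [56.8, 61.0, 53.1, None]
side far plain [83.6, 85.7, 87.9, 89.5]
side far lip [61.3, 61.6, 52.3, None]
side near plain [83.9, 86.0, 89.0, 89.9]
side near lip [61.6, 63.4, 52.5, None]
```

Call:
carry_out(
  linear=[
    [0, 0.004, 0],
    [0, 0.004, 0],
    [0, 0.003, 0],
  ],
  roll=[0, 0, 0],
  fingers=[0, 0, 0],
)

```text
time: 6.5
tool_pos: [482.0, -34.3, 34.9]
tool_rot: [-89.5, -0.9, -74.9]
contact_force: [-18.2, 2.0, 44.5]
grip_width: 85.7
```

```bash
python3 leaf.py
```

```text
t 6.5 box [-89.8 -25.9  34.9] rpy [-89.47  -0.85 -74.95] F [-18.2   2.   44.5] q [-11.2  17.5 -27.5  44.2  -0.5  63.7] w 85.7
top far plain [80.8, 80.5, 80.9, 80.3]
top far lip [57.2, 61.8, 53.8, None]
top near plain [81.2, 80.5, 80.4, 80.8]
top near lip [57.0, 61.6, 53.2, None]
side far plain [82.1, 82.0, 81.8, 81.6]
side far lip [60.9, 62.1, 53.0, None]
side near plain [82.2, 81.9, 83.7, 81.3]
side near lip [61.7, 63.5, 52.3, None]
```

Call:
carry_out(
  linear=[
    [0, -0.02, -0.004],
    [0, -0.04, -0.004],
    [0, -0.045, -0.003],
    [0, -0.045, 0],
    [-0.035, 0, 0],
    [-0.042, 0, 0],
    [-0.042, 0, 0],
    [-0.042, 0, 0],
    [-0.038, 0, 0],
    [0, 0, 0],
  ],
  roll=[0, 0, 0, 0, 0, 0, 0, 0, 0, 0],
  fingers=[0, 0, 0, 0, 0, 0, 0, 0, 0, 0],
)

```text
time: 7.6
tool_pos: [420.6, 160.9, 191.2]
tool_rot: [-88.8, -1.0, -75.5]
contact_force: [0.9, -0.4, -0.2]
grip_width: 85.1
```

```bash
python3 look.py a3; python3 leaf.py
```

```text
t 7.6 box [-97.9 178.5 191.2] rpy [-88.84  -0.98 -75.47] F [ 0.9 -0.4 -0.2] q [ 13.6   6.4 -16.7  65.8  -1.   89. ] w 85.1
t 7.7 box [-97.7 175.5 191.1] rpy [-88.85  -1.1  -75.68] F [-0.4 -0.4  0.3] q [ 13.3   6.4 -16.7  65.8  -1.1  88.9] w 85.4
top far plain [81.1, 81.1, 80.5, 81.1]
top far lip [57.4, 61.9, 53.6, None]
top near plain [81.1, 80.9, 80.8, 80.8]
top near lip [57.2, 61.5, 53.4, None]
side far plain [82.0, 82.0, 82.1, 81.9]
side far lip [61.8, 62.4, 52.5, None]
side near plain [82.3, 82.2, 82.1, 81.9]
side near lip [61.1, 63.7, 53.1, 65.3]
```

View pics/a3.png

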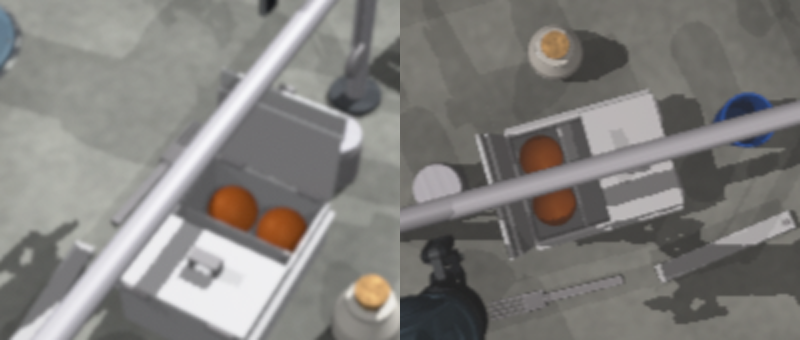

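Call:
carry_out(
  linear=[
    [0, 0.022, 0.002],
    [0, 0.025, 0.003],
    [0, 0.022, 0.003],
    [0.012, 0, 0],
    [0.012, 0, 0],
    [0.011, 0, 0],
    [0.011, 0, 0],
    [0.011, 0, 0],
  ],
  roll=[-0.5, -0.4, 0, 0, 0, 0, 0, 0],
  fingers=[0, 0, 0, 0, 0, 0, 0, 0],
)

```text
time: 8.6
tool_pos: [451.2, 92.1, 122.4]
tool_rot: [-88.6, -1.1, -75.8]
contact_force: [-0.1, 1.5, -0.9]
grip_width: 85.7
```

```bash
python3 look.py a4
```

```text
t 8.6 box [-86.4 104.1 122.4] rpy [-88.64  -1.09 -75.77] F [-0.1  1.5 -0.9] q [  4.3   9.6 -23.5  55.4  -0.8  80. ] w 85.7
```

View pics/a4.png

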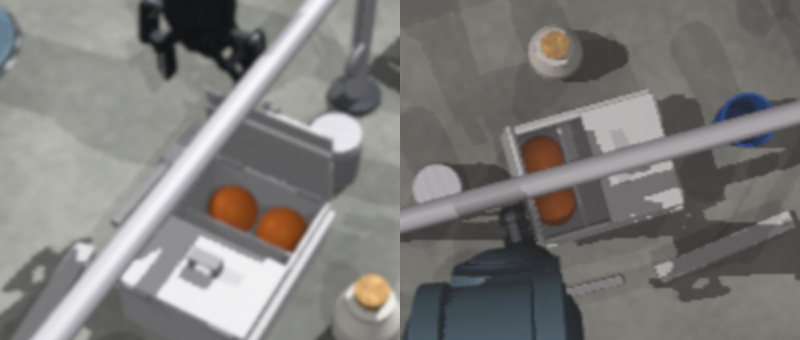

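Call:
carry_out(
  linear=[
    [0, 0, -0.011],
    [0.011, 0.001, 0],
    [0.012, 0.003, 0],
    [0.012, 0.004, 0],
    [0.011, 0.006, 0],
    [0.011, 0.007, 0],
  ],
  roll=[-0.4, -0.4, 0, 0, 0, 0],
  fingers=[0, 0, 0, 0, 0, 0],
)

```text
time: 9.3
tool_pos: [454.7, 31.9, 102.2]
tool_rot: [-88.6, -1.1, -74.8]
contact_force: [-1.2, 0.8, -0.0]
grip_width: 85.6
```

```bash
python3 look.py a5
```

```text
t 9.3 box [-98.8  45.1 102.2] rpy [-88.55  -1.12 -74.79] F [-1.2  0.8 -0. ] q [ -3.5   9.8 -26.4  52.   -0.6  71.3] w 85.6
```

View pics/a5.png

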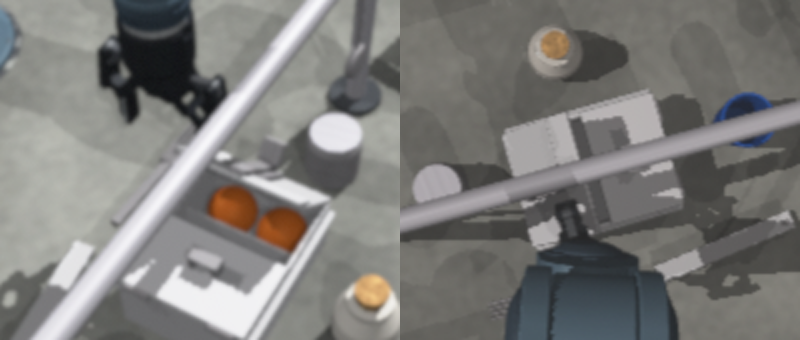

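Call:
carry_out(
  linear=[
    [0.008, 0.009, 0],
    [0.008, 0.009, 0],
    [0.006, 0.011, 0],
    [0.005, 0.01, 0],
    [0.002, 0.01, 0],
  ],
  roll=[0, 0, 0, 0, 0],
  fingers=[0, 0, 0, 0, 0],
)

```text
time: 9.9
tool_pos: [464.7, -0.1, 49.8]
tool_rot: [-88.6, -1.2, -74.9]
contact_force: [0.3, -0.2, -0.3]
grip_width: 85.6
```

```bash
python3 leaf.py; python3 look.py a6
```

```text
t 9.9 box [-97.5  11.6  49.8] rpy [-88.59  -1.2  -74.93] F [ 0.3 -0.2 -0.3] q [ -7.4  13.8 -30.   44.4  -0.6  67.5] w 85.6
top far plain [81.0, 81.2, 81.0, 97.4]
top far lip [82.9, 85.1, 87.1, 94.9]
top near plain [81.1, 81.2, 81.1, 97.0]
top near lip [82.9, 84.8, 87.2, None]
side far plain [82.1, 81.9, 82.1, 95.4]
side far lip [83.1, 84.7, 86.5, 93.7]
side near plain [82.2, 82.1, 82.4, 95.2]
side near lip [83.1, 84.9, 86.5, 102.8]
t 10.0 box [-99.   12.5  48.9] rpy [-88.76  -1.11 -74.93] F [ 0.3 -0.2  0.8] q [ -7.4  13.9 -30.1  44.4  -0.6  67.5] w 85.5
```

View pics/a6.png

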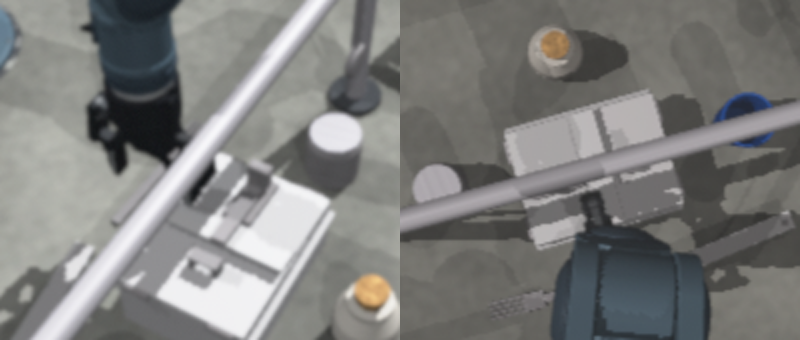

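Call:
carry_out(
  linear=[
    [0, 0.004, 0],
    [0, 0.004, 0],
    [0, 0.003, 0],
  ],
  roll=[0, 0, 0],
  fingers=[0, 0, 0],
)

```text
time: 10.4
tool_pos: [466.0, 0.8, 40.4]
tool_rot: [-88.5, -1.2, -74.8]
contact_force: [-7.7, -0.7, 19.9]
grip_width: 85.6
```

```bash
python3 leaf.py
```

```text
t 10.4 box [-96.   12.1  40.4] rpy [-88.45  -1.24 -74.84] F [-7.7 -0.7 19.9] q [ -7.3  14.5 -30.8  42.8  -0.6  67.5] w 85.6
top far plain [80.6, 81.0, 80.9, 86.6]
top far lip [80.9, 80.5, 80.8, 86.0]
top near plain [80.8, 81.0, 81.2, 87.2]
top near lip [81.4, 81.2, 80.8, 136.3]
side far plain [82.2, 82.0, 82.2, 88.1]
side far lip [81.8, 82.3, 81.8, 86.3]
side near plain [81.9, 82.0, 82.3, 88.0]
side near lip [82.0, 81.8, 82.0, 99.7]
```

Run:
```python
from h import *
s,p,R=st()
a=-R[:,1]; print('up axis in box', a[:2]@EX, a[:2]@EY)
d=np.load('top_l.npy')
for n in('side','top'):
    pic,d=viewer.grab_frame(n); P,u,v=cloud(n,d); q=P[:,:2]-C; bx=q@EX;by=q@EY
    k=(abs(bx)<25)&(by>20)&(by<110)&(P[:,2]>98)&(P[:,2]<140)
    if k.sum(): print(n,k.sum(),'bx',np.percentile(bx[k],[2,50,98]).round(1),'by',np.percentile(by[k],[2,50,98]).round(1),'z',np.percentile(P[k,2],[50,98]).round(1))
    for lo in(40,100):
        k=(abs(bx)<40)&(by>lo)&(by<lo+40)&(P[:,2]>250)&(P[:,2]<290)
        if k.sum(): print(n,'rail',k.sum(),np.percentile(bx[k],[2,50,98]).round(1),np.percentile(P[k,2],98).round(1))
```

```text
t 10.5 box [-96.2  12.1  40.9] rpy [-88.46  -1.24 -74.84] F [-3.  -0.1  6.9] q [ -7.3  14.4 -30.8  42.9  -0.6  67.5] w 85.5
up axis in box -0.02686106804993289 0.021563950266639133
side 151 bx [-11.2   1.8  12.7] by [37.9 61.8 73.3] z [116.8 125.5]
side rail 222 [-9.2  5.7 13. ] 275.3
side rail 197 [-8.1  6.5 14. ] 275.7
top rail 232 [-13.5  -1.   11.2] 275.1
top rail 233 [-12.6  -0.5  12.1] 275.0
```

Call:
carry_out(
  linear=[
    [0, -0.015, 0],
    [0, -0.005, -0.004],
    [-0.03, 0, 0],
    [-0.035, 0, 0],
    [-0.031, 0, 0],
    [0, 0, 0],
  ],
  roll=[0, 0, 0, 0, 0, 0],
  fingers=[0, 0, 0, 0, 0, 0],
)

```text
time: 11.2
tool_pos: [436.1, 94.7, 59.2]
tool_rot: [-88.3, -1.3, -75.0]
contact_force: [-0.1, 0.1, 0.5]
grip_width: 85.3
```

```bash
python3 leaf.py; python3 look.py a7
```

```text
t 11.2 box [-100.3  110.5   59.2] rpy [-88.28  -1.28 -75.  ] F [-0.1  0.1  0.5] q [  4.8  11.2 -31.9  45.   -1.   79.8] w 85.3
top far plain [80.9, 80.8, 80.9, 87.1]
top far lip [81.0, 81.1, 81.2, 85.2]
top near plain [80.6, 81.1, 81.0, 86.7]
top near lip [81.1, 81.4, 81.2, 85.6]
side far plain [82.1, 82.1, 82.3, 87.7]
side far lip [82.1, 82.1, 81.8, 86.8]
side near plain [82.2, 81.9, 82.3, 88.2]
side near lip [81.7, 81.8, 82.0, 86.5]
t 11.3 box [-99.6 108.   59.4] rpy [-88.23  -1.38 -75.15] F [-1.1 -1.6  0.8] q [  4.6  11.2 -31.8  45.   -1.   79.7] w 85.5
```

View pics/a7.png

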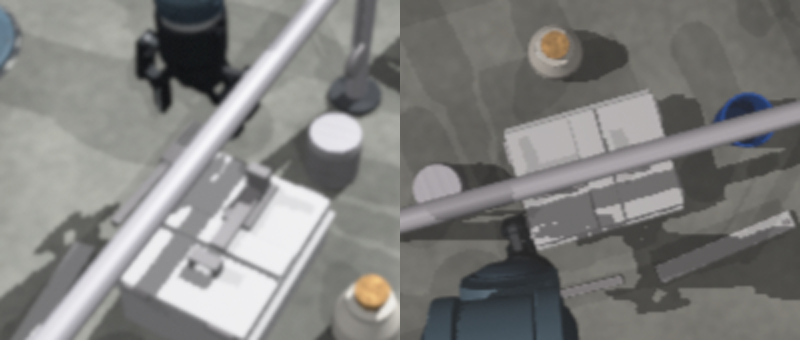

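Call:
carry_out(
  linear=[
    [0, 0.002, 0.012],
    [0, 0.002, 0.012],
    [0, 0, 0.012],
    [0, 0, 0.007],
    [0, 0, 0],
  ],
  roll=[0, 0, 0, 0, 0],
  fingers=[0, 0, 0, 0, 0],
)

```text
time: 11.9
tool_pos: [486.6, 100.0, 56.4]
tool_rot: [-88.1, -1.4, -75.6]
contact_force: [1.1, -0.3, -0.7]
grip_width: 85.5
```

```bash
python3 look.py a8
python3 - <<'E'
from h import *
for n in('side','top'):
    P,u,v=cloud(n,np.load(f'{n}_l.npy')); q=P[:,:2]-C; bx=q@EX;by=q@EY
    for lo in range(215,300,12):
        k=(abs(P[:,2]-lo)<6)&(by>50)&(by<160)&(bx>-120)&(bx<30); 
        if k.sum(): 
            b=np.sort(bx[k]); g=np.diff(b); i=g.argmax() if len(g) else 0
            print(n,lo,k.sum(),b[[0,-1]].round(1),'biggest gap',b[i:i+2].round(1))
E
```

```text
t 11.9 box [-50.2 102.5  56.4] rpy [-88.08  -1.43 -75.65] F [ 1.1 -0.3 -0.7] q [  5.1  16.4 -25.3  46.1  -1.1  80.7] w 85.5
side 215 14 [-83.1  10.9] biggest gap [-37.    5.9]
side 227 89 [-81.2 -29.9] biggest gap [-76.1 -73. ]
side 239 115 [-86.2 -23.8] biggest gap [-84.9 -80.2]
side 251 164 [-83.7  13.1] biggest gap [-18.7  12.1]
side 263 422 [-92.5  14.9] biggest gap [-9.1  8.5]
side 275 506 [-85.   13.7] biggest gap [-22.3 -10.3]
side 287 174 [-87.8 -20.4] biggest gap [-84.7 -81.6]
side 299 169 [-86.6 -20. ] biggest gap [-74.5 -72.1]
top 227 1 [-52.6 -52.6] biggest gap [-52.6]
top 263 180 [-13.8  13.1] biggest gap [-4.5  4.5]
top 275 455 [-11.7  10.8] biggest gap [10.  10.8]
```

View pics/a8.png

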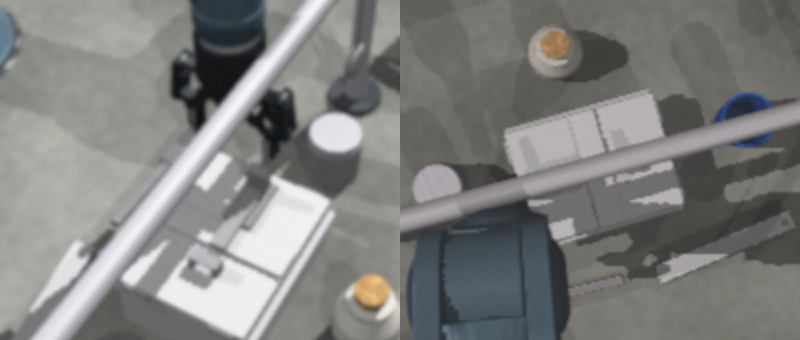

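Call:
carry_out(
  linear=[
    [0.007, 0, -0.002],
    [0.007, 0, 0],
    [0.007, 0, 0],
    [0.007, 0, 0],
  ],
  roll=[0, 0, 0, 0],
  fingers=[0, 0, 0, 0],
)

```text
time: 12.4
tool_pos: [488.4, 71.1, 56.5]
tool_rot: [-88.2, -1.3, -75.5]
contact_force: [-0.2, 1.8, -1.8]
grip_width: 85.3
```

```bash
python3 look.py a9
```

```text
t 12.4 box [-56.   74.1  56.5] rpy [-88.24  -1.32 -75.54] F [-0.2  1.8 -1.8] q [  1.5  16.2 -25.6  46.2  -0.9  77. ] w 85.3
```

View pics/a9.png

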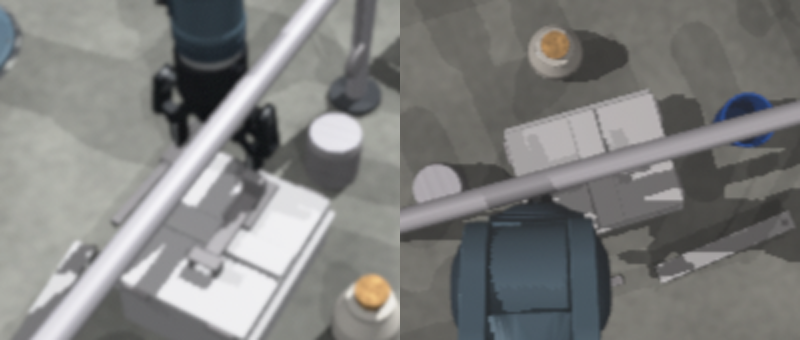

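Call:
carry_out(
  linear=[
    [0.006, 0, 0.003],
    [0.005, 0, 0.001],
    [0.004, 0, 0.001],
    [0.003, 0, 0],
  ],
  roll=[0, 0, 0, 0],
  fingers=[0, 0, 0, 0],
)

```text
time: 12.9
tool_pos: [496.6, 53.3, 56.6]
tool_rot: [-88.4, -1.3, -75.6]
contact_force: [-0.3, 0.6, -0.4]
grip_width: 85.3
```

```bash
cat > fin.py <<'E'
from h import *
st()
for n in('side','top'):
    pic,d=viewer.grab_frame(n); P,u,v=cloud(n,d); q=P[:,:2]-C; bx=q@EX;by=q@EY
    k=(abs(bx)<14)&(by>-10)&(by<110)&(P[:,2]>112)&(P[:,2]<128)
    if k.sum()>5: print(n,k.sum(),'bx',np.percentile(bx[k],[2,50,98]).round(1),'by',np.percentile(by[k],[2,50,98]).round(1))
    for r in spot_point('bolt_grip',n)[:1]:
        i,R,t=cam(n); 
        ray=unproj(n,r['at'],1000.)[0]; o=-R.T@t; X=o+(ray-o)*(122-o[2])/(ray[2]-o[2]); e=X[:2]-C
        print(n,'grip',r['at'],round(r['confidence'],2),'box',(e@EX).round(1),(e@EY).round(1))
E
python3 fin.py; python3 look.py b1
```

```text
t 12.9 box [-52.8  54.8  56.6] rpy [-88.43  -1.29 -75.59] F [-0.3  0.6 -0.4] q [ -0.6  16.9 -24.6  46.7  -0.8  75. ] w 85.3
side 126 bx [-11.8   1.1  12.8] by [29.7 37.  59.6]
side grip [313.2, 193.6] 0.8 box 2.1 39.8
t 13.1 box [-52.5  54.6  56.8] rpy [-88.39  -1.35 -75.61] F [ 0.1 -0.8 -0.2] q [ -0.5  16.9 -24.6  46.6  -0.9  75. ] w 85.0
```

View pics/b1.png

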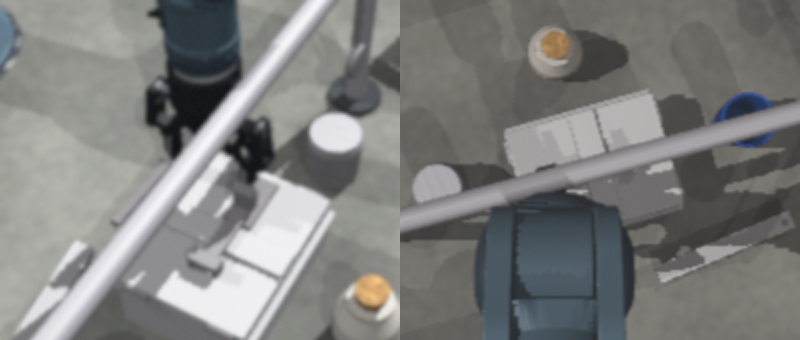

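Call:
carry_out(
  linear=[
    [0.002, 0, 0],
    [0.003, 0, 0],
  ],
  roll=[0, 0],
  fingers=[0, 0],
)

```text
time: 13.4
tool_pos: [497.0, 52.5, 56.8]
tool_rot: [-88.4, -0.8, -75.4]
contact_force: [-2.9, 11.7, 2.3]
grip_width: 85.2
```

```bash
python3 fin.py
```

```text
t 13.4 box [-52.6  53.9  56.8] rpy [-88.35  -0.84 -75.35] F [-2.9 11.7  2.3] q [ -1.   16.9 -24.5  46.8  -0.4  74.3] w 85.2
side 132 bx [-12.2   0.9  13. ] by [28.2 35.9 59.7]
side grip [316.0, 193.9] 0.63 box 7.7 42.0
```

Call:
carry_out(
  linear=[
    [-0.006, 0, -0.001],
    [-0.012, 0, -0.004],
    [0, 0, -0.02],
    [0, 0, -0.03],
    [0, 0, -0.03],
    [0, -0.02, -0.02],
    [0, -0.03, 0],
    [0, 0, 0],
  ],
  roll=[0, 0, 0, 0, 0, 0, 0, 0],
  fingers=[0, 0, 0, 0, 0, 0, 0, 0],
)

```text
time: 14.4
tool_pos: [382.2, 45.4, 103.2]
tool_rot: [-88.5, -1.1, -75.3]
contact_force: [2.1, 1.1, 0.3]
grip_width: 85.3
```

```bash
python3 fin.py;python3 leaf.py
python3 - <<'E'
from h import *
for n in('side','top'):
    pic,d=viewer.grab_frame(n); P,u,v=cloud(n,d); q=P[:,:2]-C; bx=q@EX;by=q@EY
    cv2.imwrite(f'pics/f_{n}.png',cv2.resize(pic[130:290,200:400,::-1],None,fx=2,fy=2,interpolation=2))
    for k in("cup","pot","tin","fork","fan"):
        s=silhouettes(k,n)
        if s: m=s[0]['pixels']; Q,_,_=cloud(n,np.where(m,d,0)); print(n,k,round(s[0]['confidence'],2),np.median(Q,0).round(),np.round(s[0]['at']))
a=cv2.imread('pics/f_side.png');b=cv2.imread('pics/f_top.png');cv2.imwrite('pics/f.png',np.hstack([a,b]))
E
```

```text
t 14.4 box [-165.3   77.2  103.2] rpy [-88.46  -1.1  -75.29] F [2.1 1.1 0.3] q [ -2.1   1.8 -35.4  51.   -0.6  73.1] w 85.3
side 97 bx [-11.8   1.9  12.9] by [28.8 33.3 44.2]
side grip [312.7, 197.0] 0.69 box 5.7 31.3
t 14.6 box [-167.1   77.8   99.7] rpy [-88.8   -0.98 -75.26] F [ 0.   0.2 -0.3] q [ -2.1   2.1 -35.7  50.8  -0.6  73.1] w 85.4
top far plain [81.1, 80.7, 81.2, 87.1]
top far lip [80.8, 80.9, 81.2, 85.3]
top near plain [81.1, 80.8, 81.0, 87.2]
top near lip [81.1, 81.1, 80.6, 86.0]
side far plain [81.9, 82.0, 82.1, 88.1]
side far lip [81.8, 82.1, 82.0, 86.6]
side near plain [82.2, 82.2, 82.3, 88.2]
side near lip [82.0, 82.0, 82.2, 87.1]
side cup 0.61 [ 613. -184.   62.] [252. 301.]
side pot 0.7 [730.  47.  64.] [372. 257.]
side tin 0.9 [550. 201.  61.] [358. 175.]
side fork 0.74 [ 613. -167.  266.] [241. 231.]
side fan 0.75 [ 447. -152.   17.] [214. 251.]
top cup 0.66 [ 640. -191.   70.] [401. 183.]
top pot 0.8 [712.  62.  67.] [309. 156.]
top tin 0.81 [547. 217.  69.] [248. 221.]
top fork 0.57 [383. 100.   4.] [294. 281.]
top fan 0.91 [ 452. -168.   15.] [391. 256.]
```

View pics/f.png

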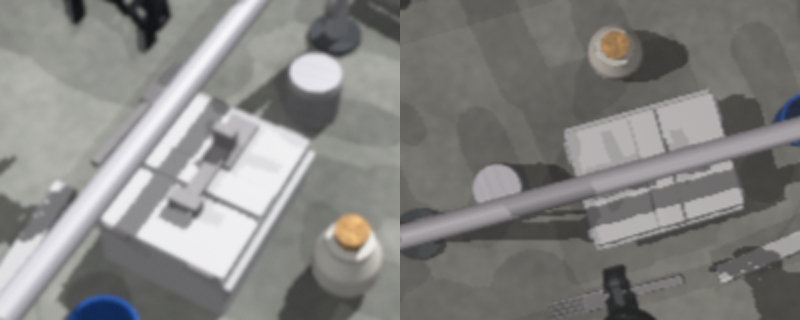

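```bash
python3 -c "
from h import *
st(); print(robot.hand_in()); st()"
```

```text
t 15.3 box [-166.9   77.6  100.3] rpy [-88.77  -0.97 -75.27] F [0.2 0.6 0. ] q [ -2.2   2.1 -35.6  50.9  -0.6  73.1] w 85.2
the job is handed in; nothing more can be done
None
the job is handed in; nothing more can be done
```

The lunch box is closed and I handed the job in after 15.3 s; no verdict came back. I folded the plain leaf down first, then the lip leaf over it. Last I slid the bolt home until its stop resisted with about 12 N.

**How the bolt was reached:** the moves only allow a turn about the tool's own axis, so I could not lean the hand back. I kept it upright on the robot side of the pipe and pushed the bolt's grip with the far finger of the open gripper. The smallest gap I measured to the pipe was about 7 mm.

**Last checks:**
- **Leaves:** both cameras put both leaves level at 81–82 mm, with the lip at 85–88 mm (87 mm expected).
- **Bolt:** the grip's cloud of depth points is centred at about y = 36.5 mm in the box frame, and 39 mm is fully home.
- **Hand:** it stands clear of everything, with near-zero contact force.
- **Bystanders:** the cup, pot, tin and fan are about where they started.

**Checks that disagreed:**
- **Tin in the side view:** its position differed from the start because the lip leaf hid it then. The top view has it unmoved.
- **Pot in the top view:** at the start, that camera's network mistook the fan for the pot. The side view has the pot unmoved.
- **Fork in the side view:** the last detection was false, landing on the rail. The top view shows the fork in place, though the gripper partly covers it.
- **Bolt grip:** the point network's readings varied by about 10 mm, so I relied on depth and on the contact with the stop.
- **Fingertips:** with the gripper open, they measured about 45 mm behind the tool point, not the 13 mm stated. I used the measured value.

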